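Stack a two-tier instrument tray set in order

ROBOT

A 7-joint arm with a two-finger parallel gripper is mounted at the origin on a cart in front of the work surface, level with it; the furniture and walls round the work are solid. World frame = base frame: x ahead of the robot, y to its left, z up, the work surface at z = 0. Lengths are in mm, angles in degrees, forces in N, time in s.
With the tool pointing down it reaches from about 425 to 875 mm from the base axis. Payload 4.7 kg.
Tool frame: the origin (TCP) lies on the mounting face of the last link; the fingertips stand 182 mm ahead of it and the grasp point (between the pads) lies 164 mm ahead of it (ctrl.grip_point_offset is the distance from the TCP to the grasp point, in mm); z points along the fingers, y is the line along which they close (so a half turn about z gives the same grasp; the last joint's range is limited). The gripper opens to 87 mm and grips with 3 to 60 N. Pads are 19 mm wide; open, the fingers measure 117 mm over their backs; the gripper's body (75 mm by 190 mm) begins 51 mm behind the grasp point.
Start: joints at [71.282, 18.392, -4.016, 83.108, 1.295, 78.541, -3.26], TCP at [217.24, -612.628, 404.787] pointing down, gripper open.
Joint ranges: [-163.93, 163.93], [-17.29, 119.83], [-79.2, 71.16], [3.27, 140.29], [-89.18, 269.18], [5.43, 117.66], [-154.24, 154.24]. Speed limits (degrees/s): [147.25, 147.25, 180, 180, 180, 180, 180].

INTERFACE

Orientations are given as a 3x3 rotation matrix whose columns are the frame's x, y, z axes.
In Python, from cell import ctrl, camrig, probe_bus gives the robot as it stands (ctrl), with the cameras (camrig) and the readings (probe_bus).
- The arm moves only by the tool nudge_tcp, called after "Emit:" by a JSON object that holds its "fn" and its "kwargs". Schema: {"type":"object","properties":{"motion":{"type":"array","items":{"type":"number"},"minItems":7,"maxItems":140},"only":{"type":"string"},"quiet":{"type":"boolean"},"lines":{"type":"string"}},"required":["motion"],"additionalProperties":false}. motion is one flat list of numbers that holds 1 to 20 rows one after another, with no inner brackets; each row has 7 numbers: a rotation vector rx, ry, rz in normalised numbers (1 is 180 degrees), then dx, dy, dz in shares of 80 cm (1.0 is 80 cm), then the finger opening in mm; each row is the pose to reach, as a shift and turn from the pose commanded when the call began, along the tool's axes at that moment; what a row does not reach only later rows make up. A row lasts 1/10 s, in which the tool goes at most 50 mm and 8.59 degrees, less where a joint would pass 70% of its speed; a pose out of reach is approached as far as the arm can. The fingers move at their own pace and stop on an object; the grip force is fixed at half the most. Time passes only in rows, so rows that do not move let the fingers close. The tool returns the time, the measured TCP pose, the force, the opening and the grip force at its end. only (a regular expression) keeps the lines of the reply that match it, lines (a string "A,B") keeps lines A to B, and quiet returns only ok. Shift and turn numbers lie between -1 and 1, and a call with a number outside is refused. Input that does not fit is refused with a message, and nothing moves.
- probe_bus.sense(): the state, without advancing time (a new reading comes with each control period).
- camrig.capture(name): name is "scene" or "top" or "wrist"; returns a dict with "color" (400x640x3 uint8, red, green, blue), "vfov" (degrees; the focal length in pixels is half the picture's height over the tangent of half this angle, whatever the lens; pixels are square), "cx", "cy" (the principal point, pixels), "R" (3x3) and "t" (3): a world point X has camera coordinates R X + t. Camera axes: x right, y down, z forward; pixel columns grow to the right and rows downward; lengths in mm; the calibration is good to about 2 mm. A picture is of the moment at which its call begins. There is no depth.
- ctrl.hand_in(): hands the job in; it is judged then, once.
The state is a dict: "clock": time; "joints": joint angles; "qd": joint speeds; "tau": joint torques, N m; "tool_pos": TCP position; "ee_rot": TCP orientation; "ft_force": force on the tool from outside, world axes, zero at the start; "moment": the same for the moment, N m; "grip_width": finger opening in mm; "grasp_force": force on a finger pad.
Only numpy, scipy, OpenCV 4.12 (cv2) and the standard library are available. Lean on these libraries where they do the work, as an engineer would, in place of code of your own. Each camera call takes 0.05 s, during which the arm holds its last target. There are 200 camera calls.

TASK

Put the instrument tray set together on its base plate: first seat the deep tray on the base, then stand the sample jar upright in the round seat in the deep tray, then seat the shallow tray on the deep tray, and last seat the lid on the shallow tray. Each part must sit level and fully home on the one below, all four let go. Keep the jar upright throughout and leave the roll of tape and the small carton where they stand.

Things in the scene. Friction and masses are not known exactly. Their poses are not given: they have to be found in the camera images.
- set_base: Base plate of the set, fixed: flat metal plate 150 (x) x 130 (y) x 7 mm with a rectangular rim, 140 x 120 mm outside, 5 mm thick, top at z = 14 mm, round a recess 130 x 110 mm; no bar across it. Origin: centre of underside, z up, x along the longer side (so for all parts of the set). A half turn of a part makes no difference to the fit.
- deep_tray: Loose open metal tray, about 0.3 kg, rim z = 66 mm, walls 140 (x) x 120 mm outside, 5 thick. Origin: centre of underside. Foot 120 x 100 mm, z 0-5, drops into the rim below with 5 mm play; floor plate 146 x 126, z 5-8, rests on that rim (home: origin 9 mm above the base's). Lift by the fixed grey bar over the middle: x = 0, along y wall to wall, 12 mm wide, z 46-58, open below.
- jar_seat (a point): Centre of the round jar seat, on the floor inside the deep tray (tray frame x = +37, y = 0, z = 10 mm), axes as the tray's: a grey ring of 50 mm inner and 56 mm outer diameter, 5 mm high. The jar stands inside the ring on the floor, its origin at this point. The tray has only this one ring.
- shallow_tray: Loose open metal tray, about 0.22 kg, lower than the other and without a ring; rim z = 36 mm. Same outline, walls, foot, floor plate and axes as the deep tray; origin: centre of underside. Fixed grey lifting bar over the middle: x = 0, along y wall to wall, 12 mm wide, z 17-29 mm, floor top z = 10. Home on the deep tray: its origin is 61 mm above the deep tray's.
- set_lid: Loose flat metal lid, about 0.22 kg. Foot 120 (x) x 100 mm, z 0-5, plate 146 x 126 mm, top surface z = 10 mm. Origin: centre of underside, x along the longer side. Grey bar handle on top: x = 0, along y, 80 mm long, 12 mm wide, z 25-37 mm, on two small posts at y = -34 and +34 mm. Home on the shallow tray: its origin is 31 mm above the shallow tray's.
- sample_jar: Small round screw-lid sample jar standing upright, 40 mm across the lid, 38 mm body, 46 mm tall, about 0.06 kg. Origin: centre of its underside, z along its axis. Can be gripped anywhere round it. The only small jar near the work.
- tape_roll: Bystander: roll of black tape lying flat, 62 mm across, 19 mm high. Origin: centre of its underside. Not to be moved.
- small_carton: Bystander: small carton 40 x 63 x 28 mm lying flat, just in front of a black coiled air hose that hangs from above down to the worktop about x = 0.72, y = -0.17 m (solid: keep the arm clear of it). Origin: centre of its underside. Not to be moved.

How it is judged:
By the outcome, as a careful person would: the job done as asked, in the order asked, and still so for the second after the job is handed in, with the robot touching nothing.
It also fails if it takes over 134 s, if anything falls off the work surface, if the arm or the gripper's body presses on something with over 40 N, if the wrist force passes 120 N, or if a joint passes its speed limit or range.

## Working session

There is one attempt and no reset: what is moved stays moved. The work goes in short steps, Python scripts to look and compute and a tool call to move; the robot and the scene stay as the last step left them, time stands still between calls to the robot, and variables do not carry over. Pictures are saved under pics/ and viewed, at most 14 in all, crops included, and the job is handed in when it is done.

```bash
ls; mkdir -p pics
```

Run:
```python
from cell import ctrl, camrig, probe_bus
import cv2
s=probe_bus.sense();print(s['clock'],s['tool_pos'],s['ee_rot'],s['grip_width'],ctrl.grip_point_offset)
for n in("scene","top"):
    c=camrig.capture(n);cv2.imwrite(f"pics/{n}0.png",c["color"][:,:,::-1]);print(n,c["vfov"],c["cx"],c["cy"],c["R"],c["t"])
```

```text
cell.py
pics
0.0 [ 217.16618049 -612.42806464  403.66164685] [[ 9.42462647e-01  3.34310675e-01 -7.28743438e-04]
 [ 3.34311453e-01 -9.42461037e-01  1.74496837e-03]
 [-1.03450742e-04 -1.88819479e-03 -9.99998212e-01]] 86.96487010142638 163.5
scene 44.503133625471 317.17706831978194 197.99596513663022 [[-0.59169216 -0.80603846  0.01422677]
 [-0.52034212  0.36837172 -0.7704196 ]
 [ 0.61574708 -0.46325402 -0.63737841]] [345.12414201 310.1987125  939.25030093]
top 54.19909417442014 319.8868690505366 191.41561485464456 [[ 0.07719756 -0.99699712 -0.00610607]
 [-0.9759706  -0.07431495 -0.20483816]
 [ 0.20376928  0.02177235 -0.97877681]] [-30.71293001 559.77605    930.50293242]
```

View pics/scene0.png

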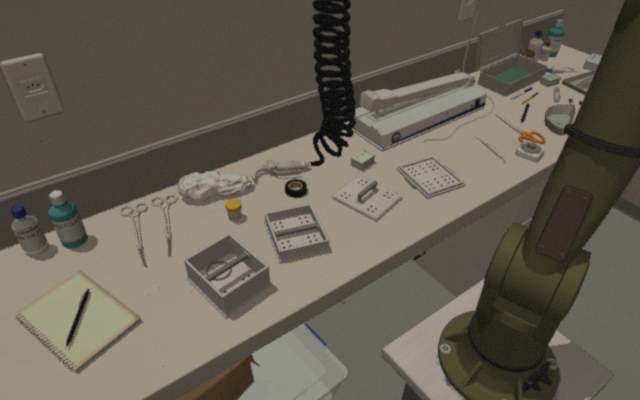

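View pics/top0.png

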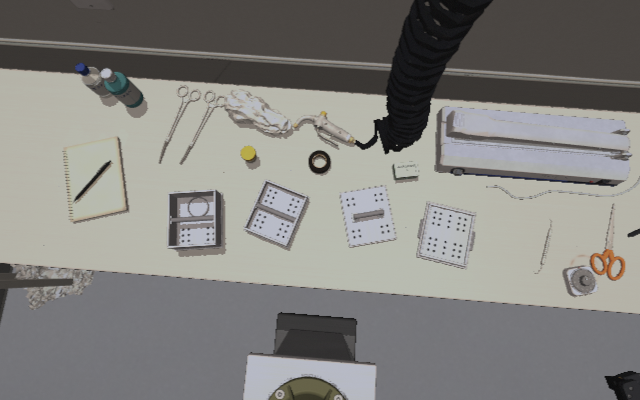

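The scene view shows, left to right, the deep tray (228,275), shallow tray (297,232), lid (367,196) and base (431,176). The top view has the same parts at (195,219), (277,213), (367,215) and (447,234), with the jar at (249,154), tape at (319,161) and carton at (405,171).

Run:
```python
import cv2
a=cv2.imread("pics/top0.png");b=cv2.imread("pics/scene0.png")
r=lambda i,x0,x1,y0,y1,k:cv2.resize(i[y0:y1,x0:x1],None,fx=k,fy=k,interpolation=cv2.INTER_CUBIC)
cv2.imwrite("pics/tA.png",cv2.vconcat([r(a,160,320,140,260,5)]))
cv2.imwrite("pics/tB.png",r(a,330,490,170,280,5))
cv2.imwrite("pics/sA.png",r(b,180,470,140,320,2.75))
```

```text
(no output)
```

View pics/tA.png

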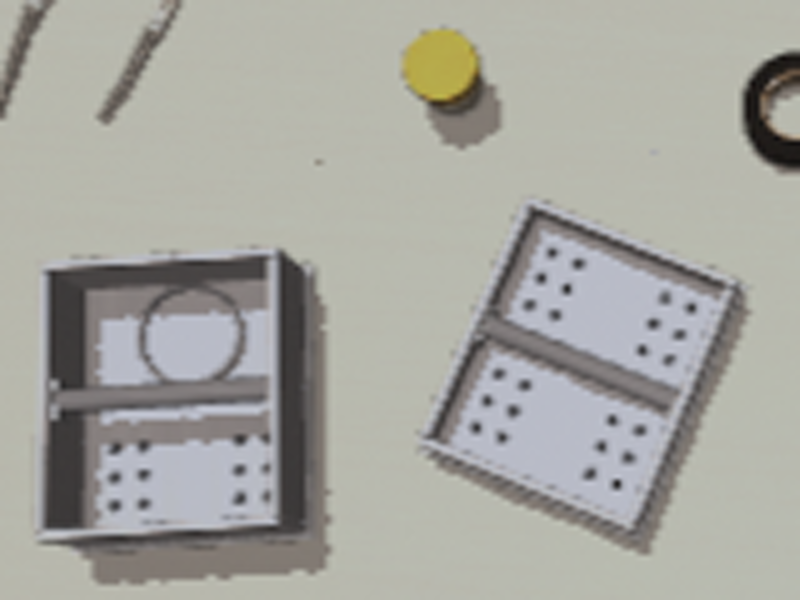

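View pics/tB.png

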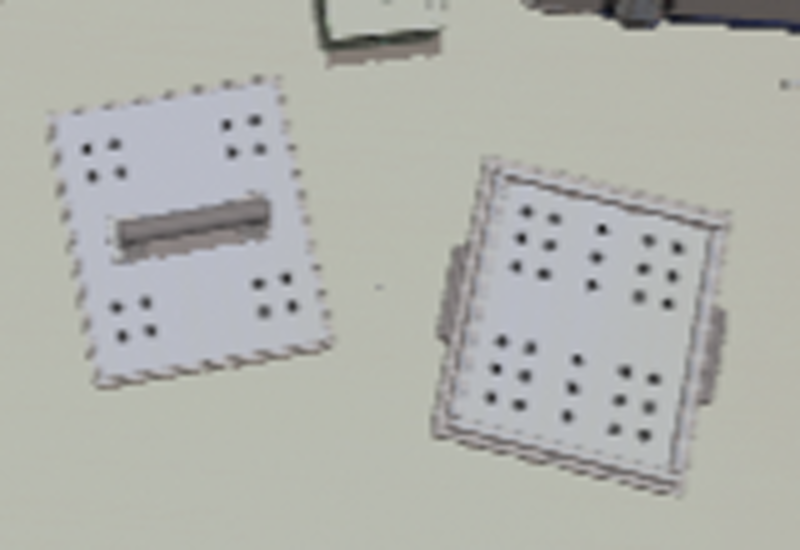

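View pics/sA.png

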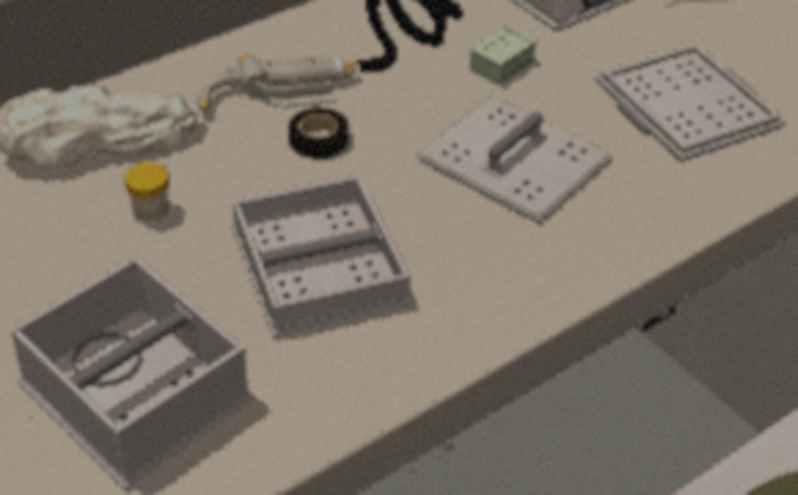

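The crops give the part corners in both views, e.g. the deep-tray rim at (42,265)…(280,525) in tA, and the jar lid at (440,65) in tA and (148,174) in sA. I fit x, y, yaw and z for each part from both views.

Create h.py:
```python
import numpy as np
from scipy.optimize import least_squares
from scipy.spatial.transform import Rotation as Ro
from cell import ctrl, camrig, probe_bus
import cv2
def cam(n):
    c=camrig.capture(n); c["f"]=200/np.tan(np.radians(c["vfov"]/2)); return c
def proj(c,X):
    P=np.atleast_2d(X)@np.array(c["R"]).T+c["t"]; return P[:,:2]/P[:,2:]*c["f"]+[c["cx"],c["cy"]]
def pts(p,L):
    L=np.atleast_2d(np.array(L,float)); return L@Ro.from_euler('z',p[2],degrees=True).as_matrix().T+[p[0],p[1],p[3]]
def fit(obs,p0):  # obs: list of (cam, local pts, pixels); p=x,y,yaw,z
    f=lambda p:np.concatenate([(proj(c,pts(p,L))-px).ravel() for c,L,px in obs])
    r=least_squares(f,p0,loss='soft_l1'); return r.x,np.abs(r.fun).reshape(-1,2).round(1).tolist()
def hold(xy,yaw,z):
    """tool-frame shift and turn from current pose so that grasp point is at xy,z, pointing down, finger line (tool y) along yaw deg"""
    s=probe_bus.sense();R=np.array(s["ee_rot"]);t=np.array(s["tool_pos"])
    best=None
    for k in(0,180):
        a=np.radians(yaw+k);y=np.array([np.cos(a),np.sin(a),0]);zz=np.array([0,0,-1.]);G=np.c_[np.cross(y,zz),y,zz]
        rv=Ro.from_matrix(R.T@G).as_rotvec(degrees=True)
        d=R.T@(np.array([xy[0],xy[1],z+163.5])-t)
        print("yaw",yaw+k,"rotvec",rv.round(2),"d",d.round(1),"G",G.round(3).tolist() if 0 else "")
    print("clock",s["clock"],"j",np.round(s["joints"],1),"ft",np.round(s["ft_force"],1),"w",s["grip_width"])
```

Run:
```python
from h import *
T=cam("top");S=cam("scene")
tA=lambda a:np.array(a)/5+[160,140]-.4
tB=lambda a:np.array(a)/5+[330,170]-.4
sA=lambda a:np.array(a)/2.75+[180,140]-.3
def C(a,b,z):return [[a,b,z],[a,-b,z],[-a,-b,z],[-a,b,z]]
O={"deep":(C(70,60,66),tA([(42,265),(278,253),(280,525),(38,533)]),sA([(15,338),(135,263),(245,350),(122,430)]),[600,300,0,0]),
"shal":(C(70,60,36),tA([(530,203),(740,285),(635,528),(425,443)]),sA([(236,208),(357,182),(408,280),(272,306)]),[600,100,-20,0]),
"lid":(C(73,63,10),tB([(50,115),(278,78),(332,345),(98,383)]),sA([(420,157),(497,97),(611,158),(541,220)]),[600,-100,0,0]),
"base":(C(75,65,7),tB([(487,157),(730,215),(680,493),(435,435)]),sA([(598,76),(690,48),(782,123),(685,158)]),[600,-250,0,0]),
"jar":([[0,0,46]],tA([(440,65)]),sA([(148,174)]),[650,150,0,0])}
for k,(L,a,b,p0) in O.items():
    print(k,[fit(o,p0)[0].round(1).tolist() for o in([(T,L,a),(S,L,b)],)],fit([(T,L,a),(S,L,b)],p0)[1])
print(T["t"])
```

```text
deep [[467.6, 325.5, 8.7, -6.9]] [[0.1, 0.1], [0.1, 1.0], [0.8, 0.1], [0.4, 2.2], [1.5, 1.0], [0.2, 0.9], [0.6, 0.4], [0.8, 2.9]]
shal [[505.2, 122.1, -17.7, -10.5]] [[0.1, 1.4], [0.2, 1.0], [0.1, 0.5], [0.9, 0.2], [1.1, 0.6], [0.9, 0.6], [0.8, 0.9], [0.5, 2.8]]
lid [[517.2, -117.5, 13.6, -8.1]] [[0.0, 0.2], [0.7, 0.2], [0.7, 0.4], [0.1, 0.6], [1.3, 0.3], [1.3, 0.2], [1.1, 0.4], [0.4, 0.9]]
base [[483.8, -324.2, -9.1, -5.1]] [[0.2, 0.1], [0.2, 0.5], [0.8, 0.3], [0.2, 0.1], [1.1, 0.6], [1.6, 0.5], [1.5, 0.1], [1.0, 0.4]]
jar [[651.7, 208.8, 4.6, 0.4]] [[0.1, 0.1], [0.1, 0.0]]
[-30.71293001 559.77605    930.50293242]
```

```bash
python3 -c "
from h import *
hold([484,-324],-9.1,250)"
```

```text
yaw -9.1 rotvec [-6.000e-02 -3.000e-02 -6.137e+01] d [ 347.9 -182.7   -9.2] G 
yaw 170.9 rotvec [-4.0000e-02  7.0000e-02  1.1863e+02] d [ 347.9 -182.7   -9.2] G 
clock 0.2 j [71.3 18.4 -4.  83.1  1.3 78.5 -3.3] ft [-0.3 -0.6  1. ] w 86.80629471835924
```

Units first: shifts go in shares of 80 cm and turns go in shares of 180 degrees. So 348 mm / 800 = 0.435, -183 mm / 800 = -0.2288, -61.4 degrees / 180 = -0.3411.

Emit:
{"fn": "nudge_tcp", "kwargs": {"motion": [0,0,-0.3411,0.435,-0.2288,-0.0113,87,0,0,-0.3411,0.435,-0.2288,-0.0113,87,0,0,-0.3411,0.435,-0.2288,-0.0113,87,0,0,-0.3411,0.435,-0.2288,-0.0113,87,0,0,-0.3411,0.435,-0.2288,-0.0113,87,0,0,-0.3411,0.435,-0.2288,-0.0113,87,0,0,-0.3411,0.435,-0.2288,-0.0113,87,0,0,-0.3411,0.435,-0.2288,-0.0113,87,0,0,-0.3411,0.435,-0.2288,-0.0113,87,0,0,-0.3411,0.435,-0.2288,-0.0113,87,0,0,-0.3411,0.435,-0.2288,-0.0113,87,0,0,-0.3411,0.435,-0.2288,-0.0113,87,0,0,-0.3411,0.435,-0.2288,-0.0113,87,0,0,-0.3411,0.435,-0.2288,-0.0113,87]}}

```text
clock: 1.6
tool_pos: [483.4, -324.7, 413.7]
ee_rot: [[0.159, 0.987, -0.0], [0.987, -0.159, -0.0], [-0.0, -0.0, -1.0]]
ft_force: [0.3, 0.6, 0.1]
grip_width: 87.0
grasp_force: 0.0
```

Run:
```python
from h import *
c=cam("wrist");cv2.imwrite("pics/w1.png",c["color"][:,:,::-1]);np.save("w1.npy",c,allow_pickle=True)
print(c["vfov"],-c["R"].T@c["t"],c["R"])
hold([484,-324],-9.1,250)
```

```text
70.33447496153994 [ 494.23590979 -257.57375786  394.27582731] [[ 0.98721948 -0.15936341 -0.00099951]
 [-0.15413276 -0.9563734   0.24817939]
 [-0.04050662 -0.24485347 -0.96871358]]
yaw -9.1 rotvec [ 0.    0.01 -0.05] d [0.5 0.3 0.3] G 
yaw 170.9 rotvec [ 2.0000e-02 -0.0000e+00  1.7995e+02] d [0.5 0.3 0.3] G 
clock 1.65 j [ 52.2  11.4 -24.   91.7   4.7  78.   18.4] ft [-0.1 -0.4  0.1] w 86.94607250507953
```

View pics/w1.png

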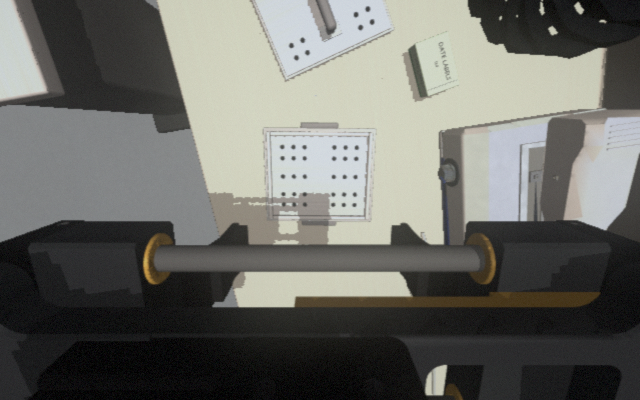

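The wrist view shows the base plate with corners at about (264,128), (376,128), (373,221) and (264,221). The lid and carton are at the upper edge.

Run:
```python
from h import *
c=np.load("w1.npy",allow_pickle=True).item()
L=[[75,65,7],[75,-65,7],[-75,-65,7],[-75,65,7]]
p=fit([(c,L,np.array([(376.5,128),(374,221.5),(263.5,221.5),(264,128)]))],[484,-324,-9,0]);print(p)
from functools import partial
f=lambda q:(proj(c,pts([*q,0],L))-np.array([(376.5,128),(374,221.5),(263.5,221.5),(264,128)])).ravel()
r=least_squares(f,[484,-324,-9]);print(r.x,r.fun.round(1))
hold([467,322],8.7,250)
```

```text
(array([ 484.36824164, -324.42271488,   -9.2187633 ,    2.36618141]), [[0.6, 0.1], [1.6, 0.2], [4.0, 0.1], [0.9, 0.2]])
[ 483.60422676 -324.57908906   -9.54356495] [-0.   0.5 -2.6  0.1  3.5 -0.6 -0.8 -0.3]
yaw 8.7 rotvec [-0.000e+00  1.000e-02 -1.785e+01] d [ 6.356e+02 -1.192e+02  1.000e-01] G 
yaw 188.7 rotvec [2.0000e-02 0.0000e+00 1.6215e+02] d [ 6.356e+02 -1.192e+02  1.000e-01] G 
clock 1.65 j [ 52.2  11.4 -24.   91.7   4.7  78.   18.4] ft [-0.1 -0.4  0.1] w 86.94607250507953
```

In the tool's units: 636 mm / 800 = 0.795, 320 mm / 800 = 0.4, -17.85 degrees / 180 = -0.0992.

Emit:
{"fn": "nudge_tcp", "kwargs": {"motion": [0,0,-0.05,0.4,-0.075,0,87,0,0,-0.05,0.4,-0.075,0,87,0,0,-0.05,0.4,-0.075,0,87,0,0,-0.05,0.4,-0.075,0,87,0,0,-0.05,0.4,-0.075,0,87,0,0,-0.05,0.4,-0.075,0,87,0,0,-0.0992,0.795,-0.1488,0,87,0,0,-0.0992,0.795,-0.1488,0,87,0,0,-0.0992,0.795,-0.1488,0,87,0,0,-0.0992,0.795,-0.1488,0,87,0,0,-0.0992,0.795,-0.1488,0,87,0,0,-0.0992,0.795,-0.1488,0,87,0,0,-0.0992,0.795,-0.1488,0,87,0,0,-0.0992,0.795,-0.1488,0,87,0,0,-0.0992,0.795,-0.1488,0,87,0,0,-0.0992,0.795,-0.1488,0,87,0,0,-0.0992,0.795,-0.1488,0,87,0,0,-0.0992,0.795,-0.1488,0,87]}}

```text
clock: 3.45
tool_pos: [467.5, 321.4, 413.9]
ee_rot: [[-0.15, 0.989, 0.001], [0.989, 0.15, -0.001], [-0.001, 0.001, -1.0]]
ft_force: [0.7, -0.3, -0.3]
grip_width: 86.8
grasp_force: 0.0
```

Run:
```python
from h import *
c=cam("wrist");cv2.imwrite("pics/w2.png",c["color"][:,:,::-1]);np.save("w2.npy",c,allow_pickle=True)
hold([467,322],8.7,250)
```

```text
yaw 8.7 rotvec [ 0.04  0.05 -0.07] d [ 0.4 -0.3  0.4] G 
yaw 188.7 rotvec [ 8.0000e-02 -6.0000e-02  1.7993e+02] d [ 0.4 -0.3  0.4] G 
clock 3.5 j [ 11.4  15.2 -56.9  92.9  13.   79.  -38.5] ft [-0.4 -0.1 -0.3] w 86.9163515105001
```

View pics/w2.png

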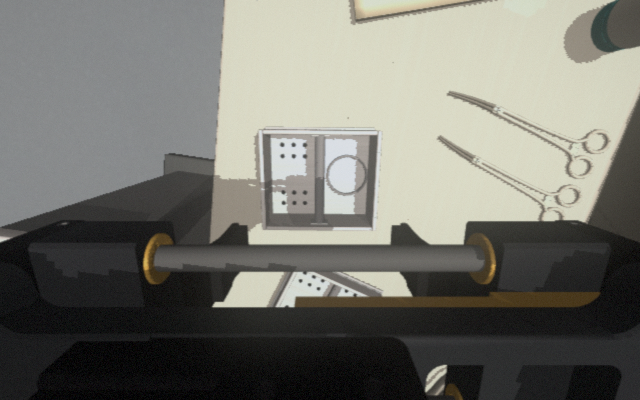

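The deep-tray rim corners are at (258,129), (381,129), (380,230) and (261,230), the bar runs along column 320, and the ring is at (347,174).

Run:
```python
from h import *
c=np.load("w2.npy",allow_pickle=True).item()
L=[[70,60,66],[70,-60,66],[-70,-60,66],[-70,60,66],[0,60,58],[0,-60,58],[37,0,13]]
px=np.array([(380.5,129.5),(379.5,230),(261,230),(258.5,129.5),(320,136),(320,224),(347,174)])
r=fit([(c,L,px)],[467,322,8.7,0]);print(r)
# bar height independently: bar end px in top and wrist
q=least_squares(lambda q:(proj(c,pts([*q,0],L))-px).ravel(),[467,322,8.7]);print(q.x,q.fun.round(1))
T=cam("top")
t=np.array([(55,398),(268,388)])/5+[160,140]-.4
for b in(0,1):
    s=least_squares(lambda X:np.r_[proj(c,X)[0]-px[4+b],proj(T,X)[0]-t[b]],[467,322,50]);print(s.x.round(1),s.fun.round(1))
x=q.x;hold([x[0],x[1]],x[2],52)
```

```text
(array([468.02506274, 324.98853263,   8.71452576,  -2.27958709]), [[1.2, 0.2], [3.0, 0.5], [2.4, 0.3], [0.5, 0.4], [0.2, 6.3], [0.1, 3.3], [0.1, 0.4]])
[468.06410598 324.73058582   8.82378487] [ 1.5  0.3 -2.5  0.2  2.1  0.6 -1.   0.8 -0.3 -6.1  0.   4.1  0.1  0.8]
[460.3 377.4  61. ] [ 0.1  0.1 -0.1  0.3]
[475.8 272.   61. ] [-0.3 -0.1  0.1 -0.6]
yaw 8.823784872574015 rotvec [ 0.04  0.05 -0.16] d [  2.8   1.1 198.4] G 
yaw 188.823784872574 rotvec [ 7.0000e-02 -6.0000e-02  1.7984e+02] d [  2.8   1.1 198.4] G 
clock 3.55 j [ 11.3  15.2 -56.9  92.9  13.   79.  -38.5] ft [ 0.8  0.3 -0.4] w 87.0403825365865
```

In the tool's units: 198 mm / 800 = 0.2475, 185 mm / 800 = 0.2313.

Emit:
{"fn": "nudge_tcp", "kwargs": {"motion": [0,0,0,0.0038,0.0013,0.0625,50,0,0,0,0.0038,0.0013,0.125,50,0,0,0,0.0038,0.0013,0.1688,50,0,0,0,0.0038,0.0013,0.2063,50,0,0,0,0.0038,0.0013,0.2313,50,0,0,0,0.0038,0.0013,0.2475,50,0,0,0,0.0038,0.0013,0.2475,50,0,0,0,0.0038,0.0013,0.2475,0,0,0,0,0.0038,0.0013,0.2475,0,0,0,0,0.0038,0.0013,0.2475,0,0,0,0,0.0038,0.0013,0.2475,0,0,0,0,0.0038,0.0013,0.2475,0,0,0,0,0.0038,0.0013,0.2475,0,0,0,0,0.0038,0.0013,0.2475,0]}}

```text
clock: 4.95
tool_pos: [467.4, 326.1, 216.0]
ee_rot: [[-0.152, 0.988, 0.0], [0.988, 0.152, -0.0], [-0.0, 0.0, -1.0]]
ft_force: [-0.9, -0.8, 1.9]
grip_width: 11.6
grasp_force: 30.0
```

Emit:
{"fn": "nudge_tcp", "kwargs": {"motion": [0,0,0,0,0,-0.0063,0,0,0,0,0,0,-0.0188,0,0,0,0,0,0,-0.0375,0,0,0,0,0,0,-0.0625,0,0,0,0,0,0,-0.1,0,0,0,0,0,0,-0.1375,0,0,0,0,0,0,-0.1375,0,0,0,0,0,0,-0.1375,0]}}

```text
clock: 5.75
tool_pos: [467.3, 326.2, 326.7]
ee_rot: [[-0.153, 0.988, 0.002], [0.988, 0.153, 0.0], [-0.0, 0.002, -1.0]]
ft_force: [0.1, -0.1, -3.1]
grip_width: 11.5
grasp_force: 30.0
```

```bash
python3 -c "
from h import *
hold([484,-324.5],-9.3,162)"
```

```text
yaw -9.3 rotvec [ 1.100e-01 -1.000e-02  1.808e+01] d [-645.6  -82.9    1.2] G 
yaw 170.7 rotvec [ 1.0000e-02  1.5000e-01 -1.6192e+02] d [-645.6  -82.9    1.2] G 
clock 5.75 j [  9.   19.8 -55.3  99.1  17.3  70.1 -42. ] ft [ 0.1 -0.1 -3.1] w 11.455758167613585
```

In the tool's units: -644 mm / 800 = -0.805, -320 mm / 800 = -0.4, 18 degrees / 180 = 0.1.

Emit:
{"fn": "nudge_tcp", "kwargs": {"motion": [0,0,0.05,-0.4,-0.0513,0,0,0,0,0.05,-0.4,-0.0513,0,0,0,0,0.05,-0.4,-0.0513,0,0,0,0,0.05,-0.4,-0.0513,0,0,0,0,0.05,-0.4,-0.0513,0,0,0,0,0.05,-0.4,-0.0513,0,0,0,0,0.05,-0.4,-0.0513,0,0,0,0,0.1,-0.805,-0.1038,0,0,0,0,0.1,-0.805,-0.1038,0,0,0,0,0.1,-0.805,-0.1038,0,0,0,0,0.1,-0.805,-0.1038,0,0,0,0,0.1,-0.805,-0.1038,0,0,0,0,0.1,-0.805,-0.1038,0,0,0,0,0.1,-0.805,-0.1038,0,0,0,0,0.1,-0.805,-0.1038,0,0,0,0,0.1,-0.805,-0.1038,0,0,0,0,0.1,-0.805,-0.1038,0,0,0,0,0.1,-0.805,-0.1038,0,0,0,0,0.1,-0.805,-0.1038,0,0]}}

```text
clock: 7.65
tool_pos: [483.9, -321.7, 325.8]
ee_rot: [[0.158, 0.987, -0.0], [0.987, -0.158, -0.0], [-0.0, -0.0, -1.0]]
ft_force: [0.7, 1.3, -3.5]
grip_width: 11.5
grasp_force: 30.0
```

Run:
```python
from h import *
c=cam("wrist");cv2.imwrite("pics/w3.png",c["color"][:,:,::-1]);np.save("w3.npy",c,allow_pickle=True)
hold([484,-323],-9.3,61)
```

```text
yaw -9.3 rotvec [0.   0.01 0.17] d [ -0.9   0.3 101.4] G 
yaw 170.7 rotvec [-2.0000e-02  0.0000e+00 -1.7983e+02] d [ -0.9   0.3 101.4] G 
clock 7.7 j [ 57.1  15.4 -30.3  98.1   8.3  68.7  15.5] ft [-0.4  0.  -3.5] w 11.668523266620586
```

View pics/w3.png

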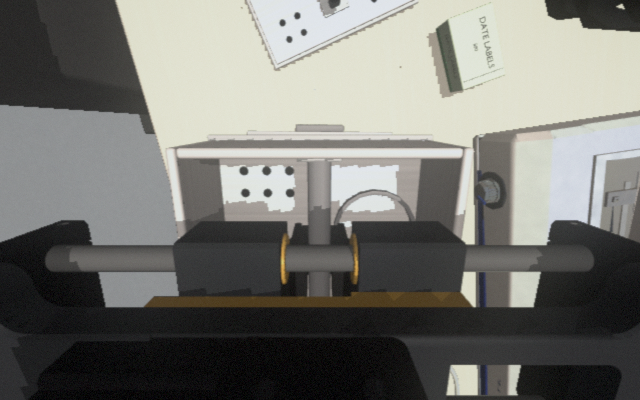

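The held tray is centred on column 321 and the base behind it on 320.5. They are parallel, so the tray can go down.

In the tool's units: 101 mm / 800 = 0.1263, 100 mm / 800 = 0.125, 0.1 degrees / 180 = 0.0006.

Emit:
{"fn": "nudge_tcp", "kwargs": {"motion": [0,0,0.0006,-0.0013,0,0.05,0,0,0,0.0006,-0.0013,0,0.0875,0,0,0,0.0006,-0.0013,0,0.1063,0,0,0,0.0006,-0.0013,0,0.1138,0,0,0,0.0006,-0.0013,0,0.1188,0,0,0,0.0006,-0.0013,0,0.1225,0,0,0,0.0006,-0.0013,0,0.125,0,0,0,0.0006,-0.0013,0,0.125,0,0,0,0.0006,-0.0013,0,0.1263,0,0,0,0.0006,-0.0013,0,0.1263,0]}}

```text
clock: 8.7
tool_pos: [484.0, -324.0, 225.5]
ee_rot: [[0.162, 0.987, 0.001], [0.987, -0.162, -0.001], [-0.001, 0.002, -1.0]]
ft_force: [1.7, 0.4, -1.1]
grip_width: 11.7
grasp_force: 30.0
```

In the tool's units: -190 mm / 800 = -0.2375, -140 mm / 800 = -0.175.

Emit:
{"fn": "nudge_tcp", "kwargs": {"motion": [0,0,0,0,0,0.0006,0,0,0,0,0,0,0.0006,30,0,0,0,0,0,0.0006,30,0,0,0,0,0,0.0006,50,0,0,0,0,0,0.0006,50,0,0,0,0,0,-0.05,50,0,0,0,0,0,-0.1125,50,0,0,0,0,0,-0.175,87,0,0,0,0,0,-0.2375,87,0,0,0,0,0,-0.2375,87,0,0,0,0,0,-0.2375,87]}}

```text
clock: 9.8
tool_pos: [483.6, -324.1, 416.2]
ee_rot: [[0.162, 0.987, 0.002], [0.987, -0.162, -0.002], [-0.002, 0.003, -1.0]]
ft_force: [-0.3, -0.0, -0.7]
grip_width: 73.8
grasp_force: 0.0
```

Run:
```python
from h import *
c=cam("wrist");np.save("w4.npy",c,allow_pickle=True)
T=cam("top");S=cam("scene")
r=lambda i,x0,x1,y0,y1,k:cv2.resize(i[y0:y1,x0:x1,::-1],None,fx=k,fy=k,interpolation=cv2.INTER_CUBIC)
cv2.imwrite("pics/m4.png",cv2.hconcat([r(c["color"],220,420,90,290,2),r(S["color"],360,560,80,280,2)]))
hold([652,209],0,200)
```

```text
yaw 0 rotvec [-0.17 -0.09 -9.33] d [553.3  80.6  49.8] G 
yaw 180 rotvec [-1.4000e-01  2.5000e-01  1.7067e+02] d [553.3  80.6  49.8] G 
clock 9.95 j [ 57.9  12.1 -30.8  91.6   6.3  78.2  17.1] ft [ 0.1  0.5 -0.8] w 84.11796947119356
```

View pics/m4.png

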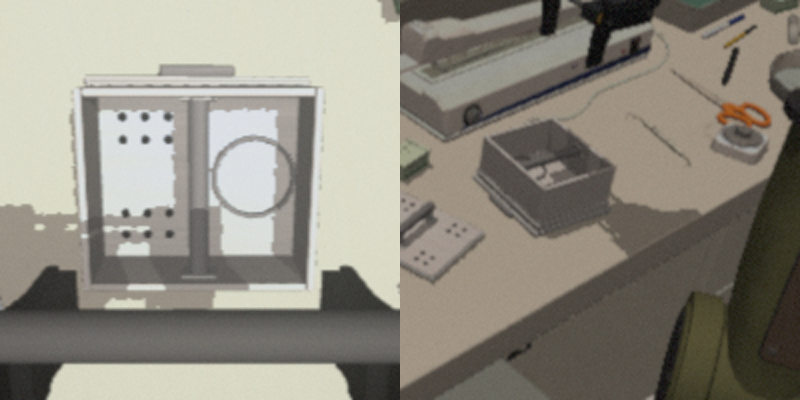

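The wrist crop shows the deep tray seated square on the base: rim (75,87)–(324,87)–(318,290)–(83,290) and ring at (253,176). The scene crop shows it level.

Run:
```python
from h import *
c=np.load("w4.npy",allow_pickle=True).item()
L=[[70,60,66],[70,-60,66],[-70,-60,66],[-70,60,66],[0,55,58],[0,-55,58],[37,0,15]]
px=np.array([(324,87),(318,290),(83,290),(75,87),(198,98),(198,277),(253,176)])/2+[220,90]-.25
q=least_squares(lambda q:(proj(c,pts([*q,9],L))-px).ravel(),[484,-324,-9]);print(q.x,q.fun.round(1).reshape(-1,2).tolist())
print(fit([(c,L,px)],[*q.x,9])[0], "seat",pts([*q.x,9],[37,0,10]))
hold([560,0],80.7,200);hold([640,209],80.7,200)
```

```text
[ 484.33154534 -324.70494805   -9.19203696] [[0.8, -0.2], [-1.5, 0.0], [0.3, 0.4], [-1.4, 0.1], [0.5, -1.2], [0.7, 0.5], [0.8, 0.6]]
[ 484.05596829 -324.98481247   -9.28229771    6.92578168] seat [[ 520.85640896 -330.61547578   19.        ]]
yaw 80.7 rotvec [-7.000e-02 -2.000e-01 -9.003e+01] d [332.1  23.7  49.7] G 
yaw 260.7 rotvec [-2.000e-01  7.000e-02  8.997e+01] d [332.1  23.7  49.7] G 
clock 9.95 j [ 57.9  12.1 -30.8  91.6   6.3  78.2  17.1] ft [ 0.1  0.5 -0.8] w 84.11796947119356
yaw 80.7 rotvec [-7.000e-02 -2.000e-01 -9.003e+01] d [551.3  68.7  49.8] G 
yaw 260.7 rotvec [-2.000e-01  7.000e-02  8.997e+01] d [551.3  68.7  49.8] G 
clock 9.95 j [ 57.9  12.1 -30.8  91.6   6.3  78.2  17.1] ft [ 0.1  0.5 -0.8] w 84.11796947119356
```

In the tool's units: 553 mm / 800 = 0.6913, 332 mm / 800 = 0.415, -90 degrees / 180 = -0.5.

Emit:
{"fn": "nudge_tcp", "kwargs": {"motion": [0,0,-0.25,0.415,0.03,0,87,0,0,-0.25,0.415,0.03,0,87,0,0,-0.25,0.415,0.03,0,87,0,0,-0.25,0.415,0.03,0,87,0,0,-0.25,0.415,0.03,0,87,0,0,-0.25,0.415,0.03,0,87,0,0,-0.25,0.415,0.03,0,87,0,0,-0.5,0.6913,0.1,0.0625,70,0,0,-0.5,0.6913,0.1,0.0625,70,0,0,-0.5,0.6913,0.1,0.0625,70,0,0,-0.5,0.6913,0.1,0.0625,70,0,0,-0.5,0.6913,0.1,0.0625,70,0,0,-0.5,0.6913,0.1,0.0625,70,0,0,-0.5,0.6913,0.1,0.0625,70,0,0,-0.5,0.6913,0.1,0.0625,70,0,0,-0.5,0.6913,0.1,0.0625,70,0,0,-0.5,0.6913,0.1,0.0625,70,0,0,-0.5,0.6913,0.1,0.0625,70,0,0,-0.5,0.6913,0.1,0.0625,70]}}

```text
clock: 11.85
tool_pos: [652.0, 208.2, 365.0]
ee_rot: [[-0.987, 0.163, 0.001], [0.163, 0.987, -0.0], [-0.001, -0.0, -1.0]]
ft_force: [0.4, 0.2, 0.2]
grip_width: 70.1
grasp_force: 0.0
```

Run:
```python
from h import *
c=cam("wrist");np.save("w5.npy",c,allow_pickle=True)
hsv=cv2.cvtColor(c["color"],cv2.COLOR_RGB2HSV)
m=cv2.inRange(hsv,(20,130,90),(35,255,255));m[215:]=0
n,_,st,ce=cv2.connectedComponentsWithStats(m)
for i in range(1,n):
    if st[i][4]>60:print(st[i],ce[i])
b=max(range(1,n),key=lambda i:st[i][4])
print("proj z46",proj(c,[652,209,46]))
from scipy.optimize import fsolve
print(least_squares(lambda q:proj(c,[q[0],q[1],46])[0]-ce[b],[652,209]).x)
cv2.imwrite("pics/w5.png",c["color"][60:300,150:550,::-1])
hold([652,209],80.7,32)
```

```text
[303 173  34  35 923] [319.33586132 190.        ]
proj z46 [[319.40643968 190.32160184]]
[651.63611303 208.98261901]
yaw 80.7 rotvec [-0.01  0.03 -0.06] d [  0.2   0.6 169.5] G 
yaw 260.7 rotvec [5.0000e-02 2.0000e-02 1.7994e+02] d [  0.2   0.6 169.5] G 
clock 11.9 j [ 16.6  33.5 -54.   79.3  26.9  80.6  43.6] ft [ 0.1 -0.5  0.5] w 70.13607240891027
```

View pics/w5.png

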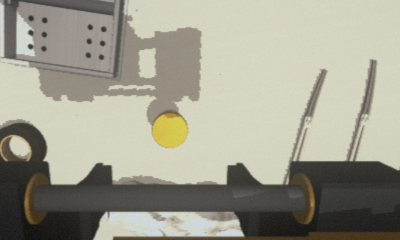

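The wrist view shows the jar lid at (319,190) full-frame, which matches the estimate (651.6, 209). The fingers straddle it clear of the tape and scissors.

In the tool's units: 169 mm / 800 = 0.2113, 130 mm / 800 = 0.1625.

Emit:
{"fn": "nudge_tcp", "kwargs": {"motion": [0,0,0,0,0.0013,0.0625,70,0,0,0,0,0.0013,0.1188,65,0,0,0,0,0.0013,0.1625,60,0,0,0,0,0.0013,0.1938,60,0,0,0,0,0.0013,0.2113,60,0,0,0,0,0.0013,0.2113,60,0,0,0,0,0.0013,0.2113,0,0,0,0,0,0.0013,0.2113,0,0,0,0,0,0.0013,0.2113,0,0,0,0,0,0.0013,0.2113,0,0,0,0,0,0.0013,0.2113,0,0,0,0,0,0.0013,0.2113,0]}}

```text
clock: 13.1
tool_pos: [652.6, 209.8, 197.1]
ee_rot: [[-0.987, 0.162, 0.002], [0.162, 0.987, 0.0], [-0.002, 0.0, -1.0]]
ft_force: [-0.1, -1.3, 5.1]
grip_width: 37.4
grasp_force: 30.0
```

Emit:
{"fn": "nudge_tcp", "kwargs": {"motion": [0,0,0,0,0,-0.0063,0,0,0,0,0,0,-0.025,0,0,0,0,0,0,-0.0625,0,0,0,0,0,0,-0.125,0,0,0,0,0,0,-0.1625,0,0,0,0,0,0,-0.1625,0]}}

```text
clock: 13.7
tool_pos: [653.0, 211.2, 332.5]
ee_rot: [[-0.987, 0.162, 0.009], [0.162, 0.987, 0.003], [-0.008, 0.005, -1.0]]
ft_force: [0.1, 0.9, 0.2]
grip_width: 37.2
grasp_force: 30.0
```

```bash
python3 -c "
from h import *
hold([560,0],80.7,162);hold([521,-330.6],80.7,162)"
```

```text
yaw 80.7 rotvec [ 0.27  0.48 -0.01] d [  57.7 -223.5    5.5] G 
yaw 260.7 rotvec [  0.75  -0.43 179.98] d [  57.7 -223.5    5.5] G 
clock 13.7 j [ 16.3  34.7 -53.4  81.5  28.1  77.1  42.6] ft [0.1 0.9 0.2] w 37.235385754476276
yaw 80.7 rotvec [ 0.27  0.48 -0.01] d [  42.6 -556.     4.1] G 
yaw 260.7 rotvec [  0.75  -0.43 179.98] d [  42.6 -556.     4.1] G 
clock 13.7 j [ 16.3  34.7 -53.4  81.5  28.1  77.1  42.6] ft [0.1 0.9 0.2] w 37.235385754476276
```

In the tool's units: -555 mm / 800 = -0.6938, -223 mm / 800 = -0.2788.

Emit:
{"fn": "nudge_tcp", "kwargs": {"motion": [0,0,0,0.0713,-0.2788,0,0,0,0,0,0.0713,-0.2788,0,0,0,0,0,0.0713,-0.2788,0,0,0,0,0,0.0713,-0.2788,0,0,0,0,0,0.0713,-0.2788,0,0,0,0,0,0.0538,-0.6938,0,0,0,0,0,0.0538,-0.6938,0,0,0,0,0,0.0538,-0.6938,0,0,0,0,0,0.0538,-0.6938,0,0,0,0,0,0.0538,-0.6938,0,0,0,0,0,0.0538,-0.6938,0,0,0,0,0,0.0538,-0.6938,0,0,0,0,0,0.0538,-0.6938,0,0,0,0,0,0.0538,-0.6938,0,0,0,0,0,0.0538,-0.6938,0,0,0,0,0,0.0538,-0.6938,0,0,0,0,0,0.0538,-0.6938,0,0,0,0,0,0.0538,-0.6938,0,0]}}

```text
clock: 15.5
tool_pos: [520.1, -330.1, 325.9]
ee_rot: [[-0.987, 0.161, 0.0], [0.161, 0.987, -0.0], [-0.0, -0.0, -1.0]]
ft_force: [0.7, 0.3, -1.1]
grip_width: 37.2
grasp_force: 30.0
```

Run:
```python
from h import *
c=cam("wrist");cv2.imwrite("pics/w6.png",c["color"][:,:,::-1]);np.save("w6.npy",c,allow_pickle=True)
hold([521,-330.6],80.7,52.6)
```

```text
yaw 80.7 rotvec [-0.02  0.    0.04] d [ -1.   -0.  109.8] G 
yaw 260.7 rotvec [-1.0000e-02 -3.0000e-02 -1.7996e+02] d [ -1.   -0.  109.8] G 
clock 15.55 j [ 69.8  24.9 -50.6  92.6  20.   72.1  96.2] ft [-0.4  0.1 -1. ] w 37.59247163402971
```

View pics/w6.png

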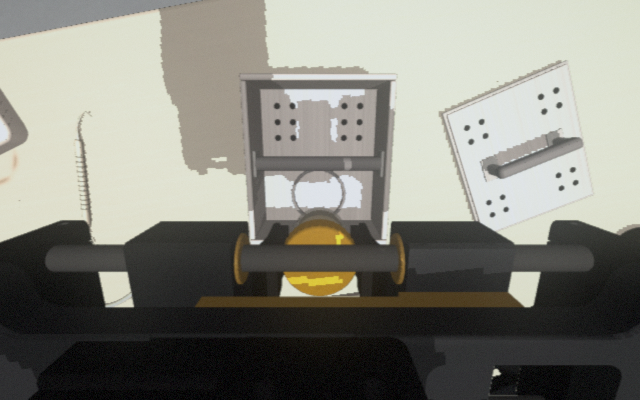

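The held jar is on column 320, above the ring at (318,191), and the tray is unobstructed beneath it.

Run:
```python
from h import *
c=np.load("w6.npy",allow_pickle=True).item()
print(proj(c,[[520.9,-330.6,24]]),least_squares(lambda q:proj(c,[q[0],q[1],24])[0]-[318.5,191.5],[520,-330]).x)
```

```text
[[318.39517209 195.11521585]] [ 517.17080023 -329.88272684]
```

Emit:
{"fn": "nudge_tcp", "kwargs": {"motion": [0,0,0,-0.0013,0,0.05,0,0,0,0,-0.0013,0,0.0938,0,0,0,0,-0.0013,0,0.115,0,0,0,0,-0.0013,0,0.125,0,0,0,0,-0.0013,0,0.13,0,0,0,0,-0.0013,0,0.1338,0,0,0,0,-0.0013,0,0.1363,0,0,0,0,-0.0013,0,0.1375,0,0,0,0,-0.0013,0,0.1375,0]}}

```text
clock: 16.45
tool_pos: [521.0, -331.3, 216.3]
ee_rot: [[-0.987, 0.162, 0.001], [0.162, 0.987, -0.001], [-0.001, -0.001, -1.0]]
ft_force: [-0.0, -0.4, -0.7]
grip_width: 37.4
grasp_force: 30.0
```

In the tool's units: 1.5 mm / 800 = 0.0019, 1 mm / 800 = 0.0013.

Emit:
{"fn": "nudge_tcp", "kwargs": {"motion": [0,0,0,0,0,0.0013,0,0,0,0,0,0,0.0019,0,0,0,0,0,0,0.0019,0]}}

```text
clock: 16.75
tool_pos: [521.1, -331.2, 215.9]
ee_rot: [[-0.987, 0.162, 0.0], [0.162, 0.987, -0.001], [-0.0, -0.001, -1.0]]
ft_force: [-3.0, 0.9, 7.2]
grip_width: 37.4
grasp_force: 30.0
```

Emit:
{"fn": "nudge_tcp", "kwargs": {"motion": [0,0,0,0,0,-0.0006,45,0,0,0,0,0,-0.0006,55,0,0,0,0,0,-0.0006,55,0,0,0,0,0,-0.025,55,0,0,0,0,0,-0.075,55,0,0,0,0,0,-0.125,70,0,0,0,0,0,-0.1875,87,0,0,0,0,0,-0.25,87,0,0,0,0,0,-0.25,87,0,0,0,0,0,-0.25,87]}}

```text
clock: 17.75
tool_pos: [521.1, -331.1, 415.5]
ee_rot: [[-0.987, 0.162, 0.002], [0.162, 0.987, -0.002], [-0.002, -0.002, -1.0]]
ft_force: [-0.8, 0.2, -1.3]
grip_width: 84.2
grasp_force: 0.0
```

Run:
```python
from h import *
c=cam("wrist");np.save("w7.npy",c,allow_pickle=True);S=cam("scene")
r=lambda i,x0,x1,y0,y1,k:cv2.resize(i[y0:y1,x0:x1,::-1],None,fx=k,fy=k,interpolation=cv2.INTER_CUBIC)
cv2.imwrite("pics/m7.png",cv2.hconcat([r(c["color"],240,640,70,270,1.5),r(S["color"],390,490,120,220,3)[:, :200]]))
hold([505.2,122.1],-17.7,250)
```

```text
yaw -17.7 rotvec [-8.000e-02 -1.300e-01  9.837e+01] d [ 8.840e+01  4.449e+02 -3.000e-01] G 
yaw 162.3 rotvec [ 1.200e-01 -8.000e-02 -8.163e+01] d [ 8.840e+01  4.449e+02 -3.000e-01] G 
clock 17.85 j [ 70.8  21.6 -52.3  86.   17.1  80.9  98.4] ft [-0.1 -0.  -0.3] w 85.68924396494093
```

View pics/m7.png

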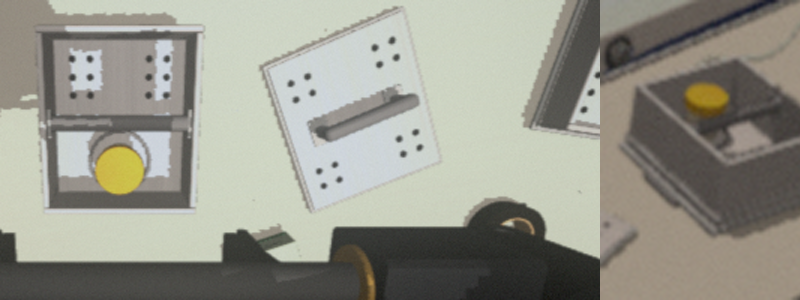

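The jar stands upright inside the ring in both crops. The lid is visible with corners (262,67), (404,8), (440,160) and (312,211), so I also fit its pose from this view.

Run:
```python
from h import *
c=np.load("w7.npy",allow_pickle=True).item()
k=lambda a:np.array(a)/1.5+[240,70]-.2
L=[[-73,63,10],[73,63,10],[73,-63,10],[-73,-63,10]];px=k([(404,8),(440,160),(312,211),(262,67)])
q=least_squares(lambda q:(proj(c,pts([*q,0],L))-px).ravel(),[517,-117,13]);print(q.x,q.fun.round(1))
j=k([(119,170)])[0];print(least_squares(lambda q:proj(c,[q[0],q[1],65])[0]-j,[520,-330]).x)
```

```text
[ 515.88462422 -117.27540799   13.95770074] [ 0.  -2.3  1.7  1.5 -1.2  2.  -0.6 -0.4]
[ 519.85389094 -330.85049383]
```

Emit:
{"fn": "nudge_tcp", "kwargs": {"motion": [0,0,0.2722,0.055,0.2775,0,87,0,0,0.2722,0.055,0.2775,0,87,0,0,0.2722,0.055,0.2775,0,87,0,0,0.2722,0.055,0.2775,0,87,0,0,0.2722,0.055,0.2775,0,87,0,0,0.2722,0.055,0.2775,0,87,0,0,0.5461,0.11,0.5563,0,87,0,0,0.5461,0.11,0.5563,0,87,0,0,0.5461,0.11,0.5563,0,87,0,0,0.5461,0.11,0.5563,0,87,0,0,0.5461,0.11,0.5563,0,87,0,0,0.5461,0.11,0.5563,0,87,0,0,0.5461,0.11,0.5563,0,87,0,0,0.5461,0.11,0.5563,0,87,0,0,0.5461,0.11,0.5563,0,87,0,0,0.5461,0.11,0.5563,0,87]}}

```text
clock: 19.45
tool_pos: [506.0, 121.5, 413.5]
ee_rot: [[0.303, 0.953, -0.001], [0.953, -0.303, -0.0], [-0.0, -0.001, -1.0]]
ft_force: [-0.2, -0.1, 0.8]
grip_width: 87.0
grasp_force: 0.0
```

Run:
```python
from h import *
c=cam("wrist");np.save("w8.npy",c,allow_pickle=True);
cv2.imwrite("pics/w8.png",cv2.resize(c["color"][60:260,200:440,::-1],None,fx=3,fy=3,interpolation=cv2.INTER_CUBIC))
hold([505.2,122.1],-17.7,23)
```

```text
yaw -17.7 rotvec [-0.05  0.02  0.06] d [  0.3  -0.8 227.2] G 
yaw 162.3 rotvec [-3.0000e-02 -7.0000e-02 -1.7994e+02] d [  0.3  -0.8 227.2] G 
clock 19.5 j [ 39.9   7.4 -60.   99.    6.5  77.4 -39. ] ft [ 0.2 -1.3  0.4] w 87.1409770234723
```

View pics/w8.png

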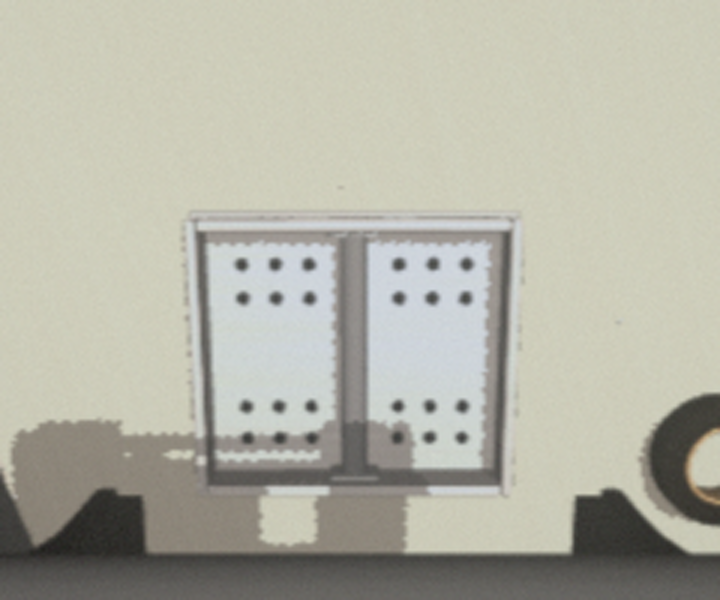

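The shallow tray's rim is at (190,218), (520,218), (508,494) and (200,492) in the crop. The bar runs along column 353 between rows 236 and 478.

Run:
```python
from h import *
c=np.load("w8.npy",allow_pickle=True).item();T=cam("top")
k=lambda a:np.array(a)/3+[200,60]-.33
L=[[-70,60,36],[70,60,36],[70,-60,36],[-70,-60,36],[0,55,29],[0,-55,29]];px=k([(190,218),(520,218),(508,494),(200,492),(353,236),(353,478)])
q=least_squares(lambda q:(proj(c,pts([*q,0],L))-px).ravel(),[505,122,-17]);print(q.x,q.fun.round(1))
t=np.array([(487,326),(674,399)])/5+[160,140]-.4
for b in(0,1):
    s=least_squares(lambda X:np.r_[proj(c,X)[0]-px[4+b],proj(T,X)[0]-t[b]],[505,122,50]);print(s.x.round(1),s.fun.round(1))
hold(q.x[:2],q.x[2],23)
```

```text
[503.36126238 122.2739143  -17.81044031] [-2.2 -0.   1.7  0.3  1.1  0.7 -1.2  1.   0.4 -1.9  0.3  0.6]
[518.9 172.5  28.4] [-0. -0.  0. -0.]
[487.1  72.3  34.1] [ 0.1  0.  -0.1  0.2]
yaw -17.810440307706283 rotvec [-0.03  0.01  0.16] d [-2.000e-01 -2.700e+00  2.274e+02] G 
yaw 162.18955969229373 rotvec [-2.0000e-02 -5.0000e-02 -1.7984e+02] d [-2.000e-01 -2.700e+00  2.274e+02] G 
clock 19.55 j [ 39.9   7.4 -60.   99.    6.5  77.4 -39. ] ft [ 0.2 -0.3 -0.1] w 86.49540871083116
```

Units first: shifts go in shares of 80 cm and turns go in shares of 180 degrees. So 219 mm / 800 = 0.2738, 215 mm / 800 = 0.2688, 0.1 degrees / 180 = 0.0006.

Emit:
{"fn": "nudge_tcp", "kwargs": {"motion": [0,0,0.0006,0,-0.0038,0.0625,50,0,0,0.0006,0,-0.0038,0.125,50,0,0,0.0006,0,-0.0038,0.1813,50,0,0,0.0006,0,-0.0038,0.225,50,0,0,0.0006,0,-0.0038,0.2563,50,0,0,0.0006,0,-0.0038,0.2688,50,0,0,0.0006,0,-0.0038,0.2738,50,0,0,0.0006,0,-0.0038,0.2738,50,0,0,0.0006,0,-0.0038,0.2738,0,0,0,0.0006,0,-0.0038,0.2738,0,0,0,0.0006,0,-0.0038,0.2738,0,0,0,0.0006,0,-0.0038,0.2738,0,0,0,0.0006,0,-0.0038,0.2738,0,0,0,0.0006,0,-0.0038,0.2738,0]}}

```text
clock: 20.95
tool_pos: [503.3, 123.0, 195.3]
ee_rot: [[0.304, 0.953, 0.0], [0.953, -0.304, -0.0], [-0.0, 0.0, -1.0]]
ft_force: [0.3, -0.3, 0.5]
grip_width: 12.3
grasp_force: 30.0
```

Emit:
{"fn": "nudge_tcp", "kwargs": {"motion": [0,0,0,0,0,-0.0063,0,0,0,0,0,0,-0.0188,0,0,0,0,0,0,-0.0375,0,0,0,0,0,0,-0.075,0,0,0,0,0,0,-0.1375,0,0,0,0,0,0,-0.1875,0,0,0,0,0,0,-0.1875,0,0,0,0,0,0,-0.1875,0]}}

```text
clock: 21.75
tool_pos: [503.2, 123.3, 346.5]
ee_rot: [[0.305, 0.953, 0.003], [0.953, -0.305, -0.001], [-0.0, 0.003, -1.0]]
ft_force: [-0.8, 0.0, -2.4]
grip_width: 11.8
grasp_force: 30.0
```

```bash
python3 -c "
from h import *
hold([484.2,-324.7],-9.2,180)"
```

```text
yaw -9.2 rotvec [ 0.16  0.03 -8.53] d [-432.5  118.3    3.5] G 
yaw 170.8 rotvec [ 5.0000e-02 -2.3000e-01  1.7147e+02] d [-432.5  118.3    3.5] G 
clock 21.75 j [ 38.6  11.  -60.3 104.6  10.3  70.1 -42.5] ft [-0.8  0.  -2.4] w 11.826270463888761
```

In the tool's units: -432 mm / 800 = -0.54, 118 mm / 800 = 0.1475, -8.5 degrees / 180 = -0.0472.

Emit:
{"fn": "nudge_tcp", "kwargs": {"motion": [0,0,-0.0472,-0.54,0.1475,0,0,0,0,-0.0472,-0.54,0.1475,0,0,0,0,-0.0472,-0.54,0.1475,0,0,0,0,-0.0472,-0.54,0.1475,0,0,0,0,-0.0472,-0.54,0.1475,0,0,0,0,-0.0472,-0.54,0.1475,0,0,0,0,-0.0472,-0.54,0.1475,0,0,0,0,-0.0472,-0.54,0.1475,0,0,0,0,-0.0472,-0.54,0.1475,0,0,0,0,-0.0472,-0.54,0.1475,0,0,0,0,-0.0472,-0.54,0.1475,0,0,0,0,-0.0472,-0.54,0.1475,0,0,0,0,-0.0472,-0.54,0.1475,0,0,0,0,-0.0472,-0.54,0.1475,0,0,0,0,-0.0472,-0.54,0.1475,0,0]}}

```text
clock: 23.25
tool_pos: [484.4, -323.1, 345.5]
ee_rot: [[0.158, 0.987, -0.0], [0.987, -0.158, -0.001], [-0.001, 0.0, -1.0]]
ft_force: [0.7, 0.1, -3.2]
grip_width: 11.4
grasp_force: 30.0
```

Run:
```python
from h import *
hold([484.2,-324],-9.2,265.3-163.5)
```

```text
yaw -9.2 rotvec [0.   0.03 0.08] d [-0.9 -0.1 80.2] G 
yaw 170.8 rotvec [-5.0000e-02  0.0000e+00 -1.7992e+02] d [-0.9 -0.1 80.2] G 
clock 23.25 j [ 69.   17.4 -44.9  96.3  12.9  71.6  12.2] ft [ 0.7  0.1 -3.2] w 11.39042101060542
```

In the tool's units: 80 mm / 800 = 0.1, 79 mm / 800 = 0.0988, 0.1 degrees / 180 = 0.0006.

Emit:
{"fn": "nudge_tcp", "kwargs": {"motion": [0,0,0.0006,-0.0013,0,0.0438,0,0,0,0.0006,-0.0013,0,0.0725,0,0,0,0.0006,-0.0013,0,0.085,0,0,0,0.0006,-0.0013,0,0.0913,0,0,0,0.0006,-0.0013,0,0.095,0,0,0,0.0006,-0.0013,0,0.0975,0,0,0,0.0006,-0.0013,0,0.0988,0,0,0,0.0006,-0.0013,0,0.1,0,0,0,0.0006,-0.0013,0,0.1,0,0,0,0.0006,-0.0013,0,0.1,0]}}

```text
clock: 24.25
tool_pos: [484.0, -325.4, 265.5]
ee_rot: [[0.162, 0.987, 0.0], [0.987, -0.162, -0.0], [-0.0, 0.0, -1.0]]
ft_force: [-0.1, 0.5, -1.8]
grip_width: 11.8
grasp_force: 30.0
```

In the tool's units: 0.8 mm / 800 = 0.001.

Emit:
{"fn": "nudge_tcp", "kwargs": {"motion": [0,0,0,0,0,0.001,0,0,0,0,0,0,0.001,0]}}

```text
clock: 24.45
tool_pos: [484.0, -325.4, 265.3]
ee_rot: [[0.162, 0.987, 0.0], [0.987, -0.162, -0.001], [-0.001, 0.0, -1.0]]
ft_force: [-2.5, 1.5, 5.0]
grip_width: 11.4
grasp_force: 30.0
```

Emit:
{"fn": "nudge_tcp", "kwargs": {"motion": [0,0,0,0,0,0,30,0,0,0,0,0,0,50,0,0,0,0,0,0,50,0,0,0,0,0,-0.0375,50,0,0,0,0,0,-0.1,50,0,0,0,0,0,-0.1875,87,0,0,0,0,0,-0.1875,87,0,0,0,0,0,-0.1875,87,0,0,0,0,0,-0.1875,87]}}

```text
clock: 25.35
tool_pos: [483.8, -325.3, 414.2]
ee_rot: [[0.162, 0.987, -0.0], [0.987, -0.162, -0.0], [-0.0, 0.0, -1.0]]
ft_force: [0.3, -0.1, -0.3]
grip_width: 74.2
grasp_force: 0.0
```

Run:
```python
from h import *
c=cam("wrist");np.save("w9.npy",c,allow_pickle=True);S=cam("scene");np.save("s9.npy",S,allow_pickle=True)
hold([516.2,-117.3],13.9,200)
```

```text
yaw 13.9 rotvec [ -0.12  -0.09 -23.23] d [210.5  -1.2  49.4] G 
yaw 193.9 rotvec [-1.3000e-01  1.7000e-01  1.5677e+02] d [210.5  -1.2  49.4] G 
clock 25.45 j [ 70.   14.8 -45.6  91.1  10.7  78.8  13.9] ft [-0.6  0.4 -0.8] w 81.42197430255341
```

In the tool's units: 210 mm / 800 = 0.2625, 49 mm / 800 = 0.0613, -23.2 degrees / 180 = -0.1289.

Emit:
{"fn": "nudge_tcp", "kwargs": {"motion": [0,0,-0.1289,0.2625,-0.0013,0,87,0,0,-0.1289,0.2625,-0.0013,0,87,0,0,-0.1289,0.2625,-0.0013,0,87,0,0,-0.1289,0.2625,-0.0013,0,87,0,0,-0.1289,0.2625,-0.0013,0,87,0,0,-0.1289,0.2625,-0.0013,0.0613,60,0,0,-0.1289,0.2625,-0.0013,0.0613,50,0,0,-0.1289,0.2625,-0.0013,0.0613,50,0,0,-0.1289,0.2625,-0.0013,0.0613,50,0,0,-0.1289,0.2625,-0.0013,0.0613,50,0,0,-0.1289,0.2625,-0.0013,0.0613,50]}}

```text
clock: 26.55
tool_pos: [517.4, -118.3, 366.6]
ee_rot: [[-0.239, 0.971, 0.002], [0.971, 0.239, -0.001], [-0.001, 0.002, -1.0]]
ft_force: [-0.5, 0.1, -0.5]
grip_width: 51.9
grasp_force: 0.0
```

Run:
```python
from h import *
c=np.load("w7.npy",allow_pickle=True).item();T=cam("top")
k=lambda a:np.array(a)/1.5+[240,70]-.2
px=k([(416,100),(320,133)]);t=np.array([(118,226),(270,203)])/5+[330,170]-.4
for b in(0,1):
    s=least_squares(lambda X:np.r_[proj(c,X)[0]-px[b],proj(np.load("w1.npy",allow_pickle=True).item() if 0 else T,X)[0]-t[b]],[516,-117,37]);print(s.x.round(1),s.fun.round(1))
# edge check of handle in the current wrist view
w=cam("wrist");cv2.imwrite("pics/w10.png",cv2.resize(w["color"][40:240,200:440,::-1],None,fx=3,fy=3,interpolation=cv2.INTER_CUBIC));np.save("w10.npy",w,allow_pickle=True)
g=cv2.cvtColor(w["color"],cv2.COLOR_RGB2GRAY)
H=proj(w,pts([516.2,-117.3,13.9,0],[[0,30,37],[0,0,37],[0,-30,37]]))
for u,v in H: print(round(u),round(v),g[int(round(v)),int(u)-16:int(u)+17])
hold([516.2,-117.3],13.9,32)
```

```text
[508.5 -77.1  31.2] [ 0.1  0.5 -0.1  1.1]
[ 525.  -154.8   25. ] [ 0.1  1.  -0.2  2. ]
318 161 [226 227 227 226 226 211 180 168 164 163 153 132 120 133 145 152 156 163
 162 156 148 147 185 223 224 225 227 227 226 227 228 228 228]
318 188 [168 166 166 164 165 166 166 165 165 166 162 140 104 102 109 112 109 112
 111 109 103 109 137 164 169 169 175 203 225 227 228 226 226]
318 213 [157 156 157 157 160 159 153 144 147 143 140 126 100 102 106 109 109 106
 108 105 100 101 119 140 144 144 161 204 223 225 224 226 226]
yaw 13.9 rotvec [ 0.05  0.05 -0.05] d [  1.1  -0.9 170.7] G 
yaw 193.9 rotvec [ 8.0000e-02 -8.0000e-02  1.7995e+02] d [  1.1  -0.9 170.7] G 
clock 26.65 j [ 60.9  10.9 -55.9 101.6   9.5  72.4  16.5] ft [ 0.8 -0.6  0.8] w 50.93846198574789
```

The handle shows at columns 313–324 in all three rows, centred on the prediction. Going down.

In the tool's units: 170 mm / 800 = 0.2125, 166 mm / 800 = 0.2075.

Emit:
{"fn": "nudge_tcp", "kwargs": {"motion": [0,0,0,0.0013,-0.0013,0.0625,50,0,0,0,0.0013,-0.0013,0.1188,50,0,0,0,0.0013,-0.0013,0.1625,50,0,0,0,0.0013,-0.0013,0.1938,50,0,0,0,0.0013,-0.0013,0.2075,50,0,0,0,0.0013,-0.0013,0.2125,50,0,0,0,0.0013,-0.0013,0.2125,50,0,0,0,0.0013,-0.0013,0.2125,0,0,0,0,0.0013,-0.0013,0.2125,0,0,0,0,0.0013,-0.0013,0.2125,0,0,0,0,0.0013,-0.0013,0.2125,0,0,0,0,0.0013,-0.0013,0.2125,0,0,0,0,0.0013,-0.0013,0.2125,0]}}

```text
clock: 27.95
tool_pos: [515.8, -117.2, 195.6]
ee_rot: [[-0.24, 0.971, 0.0], [0.971, 0.24, -0.0], [-0.0, 0.0, -1.0]]
ft_force: [0.4, 0.1, 0.5]
grip_width: 11.8
grasp_force: 30.0
```

Emit:
{"fn": "nudge_tcp", "kwargs": {"motion": [0,0,0,0,0,-0.0063,0,0,0,0,0,0,-0.0188,0,0,0,0,0,0,-0.0375,0,0,0,0,0,0,-0.075,0,0,0,0,0,0,-0.1375,0,0,0,0,0,0,-0.2,0,0,0,0,0,0,-0.225,0,0,0,0,0,0,-0.225,0,0,0,0,0,0,-0.225,0]}}

```text
clock: 28.85
tool_pos: [515.4, -117.0, 375.5]
ee_rot: [[-0.24, 0.971, 0.0], [0.971, 0.24, -0.001], [-0.001, -0.0, -1.0]]
ft_force: [-0.3, -0.8, -2.9]
grip_width: 11.7
grasp_force: 30.0
```

```bash
python3 -c "
from h import *
hold([484,-325.2],-9.2,212)"
```

```text
yaw -9.2 rotvec [-0.    0.06 23.08] d [-194.6  -80.4    0.3] G 
yaw 170.8 rotvec [-9.0000e-02 -0.0000e+00 -1.5692e+02] d [-194.6  -80.4    0.3] G 
clock 28.85 j [ 61.9  10.2 -56.8 101.1   9.   73.4  16.8] ft [-0.3 -0.8 -2.9] w 11.720068411981538
```

In the tool's units: -195 mm / 800 = -0.2438, -80 mm / 800 = -0.1, 23 degrees / 180 = 0.1278.

Emit:
{"fn": "nudge_tcp", "kwargs": {"motion": [0,0,0.1278,-0.2438,-0.1,0,0,0,0,0.1278,-0.2438,-0.1,0,0,0,0,0.1278,-0.2438,-0.1,0,0,0,0,0.1278,-0.2438,-0.1,0,0,0,0,0.1278,-0.2438,-0.1,0,0,0,0,0.1278,-0.2438,-0.1,0,0,0,0,0.1278,-0.2438,-0.1,0,0,0,0,0.1278,-0.2438,-0.1,0,0,0,0,0.1278,-0.2438,-0.1,0,0,0,0,0.1278,-0.2438,-0.1,0,0,0,0,0.1278,-0.2438,-0.1,0,0]}}

```text
clock: 29.95
tool_pos: [485.1, -325.0, 375.6]
ee_rot: [[0.157, 0.988, 0.0], [0.988, -0.157, -0.0], [-0.0, 0.0, -1.0]]
ft_force: [-0.2, 0.1, -1.9]
grip_width: 11.6
grasp_force: 30.0
```

Run:
```python
from h import *
w=cam("wrist");S=cam("scene")
r=lambda i,x0,x1,y0,y1,k:cv2.resize(i[y0:y1,x0:x1,::-1],None,fx=k,fy=k,interpolation=cv2.INTER_CUBIC)
cv2.imwrite("pics/m11.png",cv2.hconcat([r(w["color"],140,500,90,290,1.25),r(S["color"],400,500,100,200,2.5)]))
hold([484,-325.5],-9.2,296.6-163.5)
```

```text
yaw -9.2 rotvec [0.01 0.02 0.1 ] d [-0.2 -0.9 79. ] G 
yaw 170.8 rotvec [-4.000e-02  1.000e-02 -1.799e+02] d [-0.2 -0.9 79. ] G 
clock 30.05 j [ 70.3  16.5 -46.3  93.9  12.3  74.9  12.9] ft [ 1.   1.5 -2.2] w 11.896680926592335
```

In the tool's units: 79 mm / 800 = 0.0988, 78 mm / 800 = 0.0975, 0.1 degrees / 180 = 0.0006.

Emit:
{"fn": "nudge_tcp", "kwargs": {"motion": [0,0,0.0006,0,0,0.0438,0,0,0,0.0006,0,0,0.0725,0,0,0,0.0006,0,0,0.085,0,0,0,0.0006,0,0,0.0913,0,0,0,0.0006,0,0,0.095,0,0,0,0.0006,0,0,0.0975,0,0,0,0.0006,0,0,0.0988,0,0,0,0.0006,0,0,0.0988,0,0,0,0.0006,0,0,0.0988,0]}}

```text
clock: 30.95
tool_pos: [485.0, -325.8, 296.9]
ee_rot: [[0.16, 0.987, 0.001], [0.987, -0.16, -0.001], [-0.001, 0.001, -1.0]]
ft_force: [-0.6, -0.9, -2.3]
grip_width: 11.3
grasp_force: 30.0
```

Emit:
{"fn": "nudge_tcp", "kwargs": {"motion": [0,0,0,0,0,0.001,0,0,0,0,0,0,0.0013,0]}}

```text
clock: 31.15
tool_pos: [485.1, -325.7, 296.5]
ee_rot: [[0.16, 0.987, 0.0], [0.987, -0.16, -0.001], [-0.001, 0.001, -1.0]]
ft_force: [-2.2, 1.6, 6.2]
grip_width: 11.8
grasp_force: 30.0
```

Contact came at the expected home height. Next I release the lid, retreat and look.

In the tool's units: -150 mm / 800 = -0.1875, -130 mm / 800 = -0.1625.

Emit:
{"fn": "nudge_tcp", "kwargs": {"motion": [0,0,0,0,0,0,30,0,0,0,0,0,0,50,0,0,0,0,0,0,50,0,0,0,0,0,-0.0375,50,0,0,0,0,0,-0.1,50,0,0,0,0,0,-0.1625,87,0,0,0,0,0,-0.1875,87,0,0,0,0,0,-0.1875,87,0,0,0,0,0,-0.1875,87,0,0,0,0,0,-0.1875,87]}}

```text
clock: 32.15
tool_pos: [484.4, -325.7, 443.7]
ee_rot: [[0.16, 0.987, -0.002], [0.987, -0.16, 0.002], [0.001, -0.002, -1.0]]
ft_force: [0.2, 0.3, -0.1]
grip_width: 81.7
grasp_force: 0.0
```

Run:
```python
from h import *
w=cam("wrist");S=cam("scene");T=cam("top")
r=lambda i,x0,x1,y0,y1,k:cv2.resize(i[y0:y1,x0:x1,::-1],None,fx=k,fy=k,interpolation=cv2.INTER_CUBIC)
a=cv2.hconcat([r(w["color"],170,470,50,250,4/3),r(S["color"],390,490,100,200,8/3*.999)[:266,:266]]) if 0 else None
A=r(S["color"],380,500,100,190,3.3);B=r(w["color"],190,450,60,240,1.65);C=r(T["color"],230,470,100,260,3.3)
B=cv2.resize(B,(A.shape[1],A.shape[0]))
C=cv2.resize(C,(792,300))
cv2.imwrite("pics/m12.png",cv2.vconcat([cv2.hconcat([A,B]),C[:, :2*A.shape[1]]]));print(A.shape)
```

```text
(297, 396, 3)
```

View pics/m12.png

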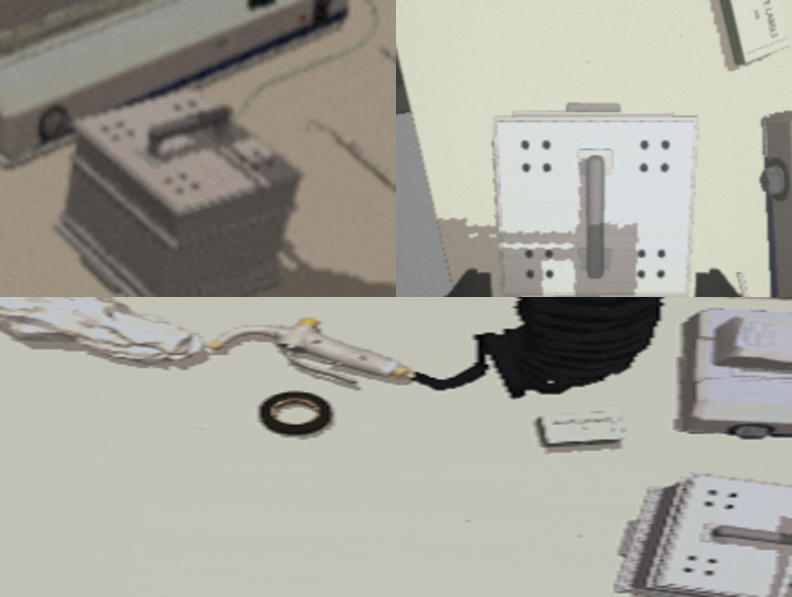

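The stack is square and level, with the lid at (595,210) in the wrist crop. The tape (295,412) and carton (580,428) are in place, and the robot is clear.

```bash
python3 -c "
from cell import ctrl, camrig, probe_bus
print(ctrl.hand_in())"
```

```text
the job is handed in; nothing more can be done
None
```

The set is assembled and handed in at about 32 s on the robot's clock: deep tray, jar, shallow tray and lid each went down to their expected home heights in order, and the last pictures show the stack level with the tape roll and carton still in place.

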